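# Clear the chips and peel the clinging cover off a tray stack

## Robot

A 6-joint arm with a two-finger parallel gripper is mounted at the origin on the work surface; the furniture and walls round the work are solid. World frame = base frame: x ahead of the robot, y to its left, z up, the work surface at z = 0. Lengths are in m, angles in rad, forces in N, time in s.
With the tool pointing down it reaches from about 0.35 to 0.85 m from the base axis. Payload 8.1 kg.
Tool frame: the origin (TCP) lies on the centre line of the jaws, within the pads' length; the fingertips stand 22 mm ahead of it and the grasp point (between the pads) lies 3 mm ahead of it; z points along the fingers, y is the line along which they close (so a half turn about z gives the same grasp; the last joint's range is limited). The gripper opens to 93 mm and grips with 3 to 60 N. Pads are 15 mm wide; open, the fingers measure 128 mm over their backs; the gripper's body (75 mm by 188 mm) begins 65 mm behind the grasp point.
Start: joints at [1.162, 0.13, 1.488, -0, 1.523, -0.085], TCP at [0.191, 0.569, 0.241] pointing down, gripper open.
Joint ranges: [-2.96, 2.96], [-0.89, 2.26], [0.02, 2.5], [-1.34, 4.48], [0, 2.73], [-2.66, 2.66]. Speed limits (rad/s): [2.39, 2.39, 2.79, 3.14, 3.14, 3.14].

## Interface

Orientations are given as a rotation vector (axis times angle).
In Python, from plant import robot gives the robot as it stands.
- The arm moves only by the tool inch_along, called after "Call:" as name(argument=value, ...) on one line, values as JSON. Schema: {"type":"object","properties":{"motion":{"type":"string"},"force":{"type":"number"},"only":{"type":"string"},"quiet":{"type":"boolean"},"lines":{"type":"string"}},"required":["motion"],"additionalProperties":false}. motion is a string of 1 to 20 rows, parted by semicolons, with the numbers parted by commas; each row has 5 numbers: the finger opening in m, then dx, dy, dz in shares of the most that a row can go, 1 being 50 mm, then a turn about the tool's z in parts of the range, where 1.0 means pi/2 rad; each row shifts and turns the commanded pose from where the row before left it, along the tool's axes as they then stand; what a row does not reach is not made up. A row lasts 1/10 s, in which the tool goes at most 0.05 m and 0.15 rad, less where a joint would pass 70% of its speed; a pose out of reach is approached as far as the arm can. The fingers move at their own pace and stop on an object; force is the grip in N (left out, the last holds). Time passes only in rows, so rows that do not move let the fingers close. The tool returns the time, the measured TCP pose, the force, the opening and the grip force at its end. only (a regular expression) keeps the lines of the reply that match it, lines (a string "A,B") keeps lines A to B, and quiet returns only ok. No shift or turn number may pass 1 either way. Input that does not fit is refused with a message, and nothing moves.
- robot.read_state(): the state, without advancing time (a new reading comes with each control period).
- robot.read_camera(name): name is "scene" or "side" or "wrist"; returns a dict with "image" (480x640x3 uint8, red, green, blue), "fx", "fy", "cx", "cy" (pixels), "R" (3x3) and "t" (3): a world point X has camera coordinates R X + t. Camera axes: x right, y down, z forward; pixel columns grow to the right and rows downward; lengths in m; the calibration is good to about 2 mm. A picture is of the moment at which its call begins. There is no depth.
- robot.close_job(): hands the job in; it is judged then, once.
The state is a dict: "t": time; "q": joint angles; "dq": joint speeds; "joint_torque": joint torques, N m; "tool_pos": TCP position; "orientation": TCP orientation; "force": force on the tool from outside, world axes, zero at the start; "wrist_torque": the same for the moment, N m; "opening": finger opening in m; "gripper_force": force on a finger pad.
Only numpy, scipy, OpenCV 4.12 (cv2) and the standard library are available. Lean on these libraries where they do the work, as an engineer would, in place of code of your own. Each camera call takes 0.05 s, during which the arm holds its last target. There are 200 camera calls.

## Task

Bits of broken plastic lie on the cover of the tray stack: push them all off it onto the bench with the scraper block, not with the fingers, while the cover is still on, then set the scraper down on the bench. The cover clings to the trays, so peel it off by its upright corner grip, raising that end first while the opposite edge still rests on the trays, and without lifting the trays off the bench or shoving the stack or the things around it. Finish still holding the cover in the gripper, held steady and up in the air completely to one side of the stack, all of it well clear of the bench and everything on it.

Things in the scene. Friction and masses are not known exactly. Their poses are not given: they have to be found in the camera images.
- stack: Nested grey formed trays, one loose 1.8 kg piece, 129 (x) x 98 (y) x 40 mm; top tray open, floor at 25 mm, rim at 40. Origin: centre of the underside, on the bench; yaw -0.4 to 0.4 rad. Four spring ball catches in the long sides (x +-42, y +-43 mm) hold lips inside the cover's skirt, some 3 N each until lifted 6 mm there; peeling takes up to 15 N at the grip, less if the gripper tilts along.
- cover: Grey formed sheet cover clinging on the stack, 131 (x) x 101 (y) mm, skirt 15 mm deep, 0.15 kg. Origin: centre of the skirt's lower edge, 25 mm above the stack's origin when seated, same yaw; flat top 18 mm above this origin. At its (-x, +y) corner a tongue 32 x 28 x 3 mm, level with the top, carries the upright grip.
- cover_grip (a point): Middle of the cover's upright grip: plate 24 (x) x 9 (y) x 26 mm high on the tongue outside the -x edge, at (-79, 36, 30.5) mm in the cover's frame. It reaches from 12.5 mm below this point (tongue) to 13.5 above. Pinch from above across the 9 mm (cover's y). In the peel the cover turns about its +x edge, 140 mm away.
- cover_far_left (a point): Lower corner of the cover's skirt at +x, +y, (65.5, 50.5, 0) mm in the cover's frame.
- cover_far_right (a point): Lower corner of the cover's skirt at +x, -y, (65.5, -50.5, 0) mm in the cover's frame.
- chip0: Chip of broken white plastic, about 15 x 11 x 6 mm, 10 g, lying loose on the flat top of the cover, at least 8 mm inside its edges and 33 mm from its -x edge. Origin: middle of the underside.
- chip1: Chip of broken white plastic, about 15 x 11 x 6 mm, 10 g, lying loose on the flat top of the cover, at least 8 mm inside its edges and 33 mm from its -x edge. Origin: middle of the underside.
- chip2: Chip of broken white plastic, about 15 x 11 x 6 mm, 10 g, lying loose on the flat top of the cover, at least 8 mm inside its edges and 33 mm from its -x edge. Origin: middle of the underside.
- scraper: Scraper block standing on the bench: grey foot 26 (x) x 100 (y) x 22 mm high with black rubber sole; on its middle an upright handle 20 (x) x 50 (y) mm, from 22 to 74 mm height; 0.18 kg. Origin: centre of the underside; yaw -0.5 to 0.5 rad; pushing faces at x = +-13 mm. Grip the handle from above across x.
- wash_reagent: Bystander: white plastic bottle with a red cap, 58 mm wide, 113 mm high. Origin: centre of the underside. Leave alone.
- bench_timer: Bystander: flat white timer, 62 x 62 x 16 mm. Origin: centre of the underside. Leave alone.
- tape: Bystander: roll of tape lying flat, 66 mm wide, 19 mm high. Origin: centre of the underside. Leave alone.

How it is judged:
By the outcome, as a careful person would: the job done as asked, in the order asked, and still so for the second after the job is handed in, while the arm keeps its last pose, push and grip.
It also fails if it takes over 64 s, if anything falls off the work surface, if the arm or the gripper's body presses on something with over 40 N, if the wrist force passes 120 N, or if a joint passes its speed limit or range.

## Working session

There is one attempt and no reset: what is moved stays moved. The work goes in short steps, Python scripts to look and compute and a tool call to move; the robot and the scene stay as the last step left them, time stands still between calls to the robot, and variables do not carry over. Pictures are saved under pics/ and viewed, at most 11 in all, crops included, and the job is handed in when it is done.

```bash
ls; mkdir -p pics
```

Create h.py:
```python
import numpy as np, cv2, json, pickle
from plant import robot
def snap(name,fn):
    c=robot.read_camera(name); cv2.imwrite('pics/'+fn+'.png',c['image'][:,:,::-1]); pickle.dump(c,open('pics/'+fn+'.pkl','wb')); return c
def load(fn): return pickle.load(open('pics/'+fn+'.pkl','rb'))
def P(c): return np.array([[c['fx'],0,c['cx']],[0,c['fy'],c['cy']],[0,0,1]])@np.c_[c['R'],c['t']]
def tri(c1,p1,c2,p2):
    X=cv2.triangulatePoints(P(c1),P(c2),np.array(p1,float).reshape(2,1),np.array(p2,float).reshape(2,1)).ravel(); return X[:3]/X[3]
def onz(c,p,z):
    R=np.array(c['R']);d=R.T@np.array([(p[0]-c['cx'])/c['fx'],(p[1]-c['cy'])/c['fy'],1]);o=-R.T@np.array(c['t']); return o+d*(z-o[2])/d[2]
def proj(c,X):
    x=P(c)@np.r_[X,1]; return x[:2]/x[2]
```

Run:
```python
from h import *
for n in('scene','side','wrist'):
    c=snap(n,n+'0'); print(n,c['fx'],(-np.array(c['R']).T@np.array(c['t'])).round(3),np.array(c['R'])[2].round(2))
s=robot.read_state();print(s['tool_pos'],s['orientation'],s['force'])
```

```text
pics
plant.py
scene 442.07328830545055 [0.271 0.531 0.675] [ 0.32 -0.61 -0.73]
side 530.941064750456 [ 0.017 -0.764  0.62 ] [ 0.47  0.71 -0.52]
wrist 399.9422309054099 [0.121 0.594 0.384] [ 0.26 -0.09 -0.96]
[0.19074027 0.56846344 0.23985031] [-5.06350987e-01 -3.10018863e+00  2.12322931e-03] [-0.34042525  0.6634288  -0.06700138]
```

View pics/scene0.png

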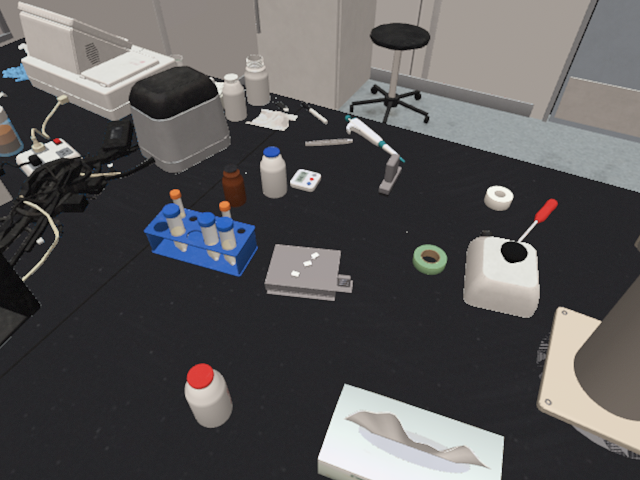

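View pics/side0.png

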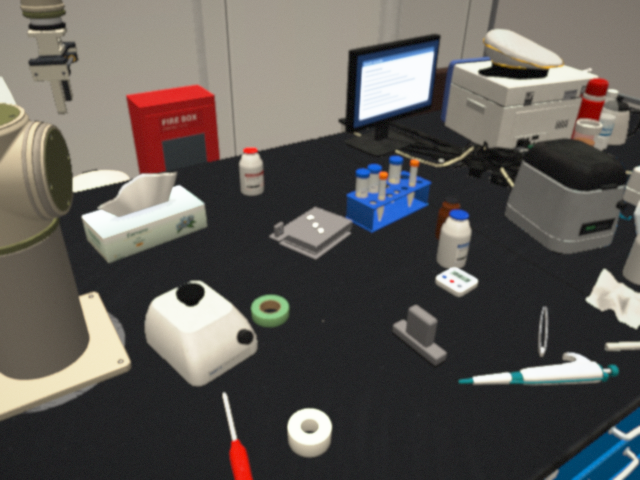

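The scene view shows the stack with three white chips near (305,270) and the scraper near (390,178). In the side view they are near (318,232) and (420,335). I'll make one enlarged composite to measure from.

Run:
```python
from h import *
def crop(fn,x,y,w,h):
    im=load(fn)['image'][y:y+h,x:x+w,::-1]; return cv2.resize(im,(400,300),interpolation=cv2.INTER_CUBIC)
a=crop('scene0',260,235,100,75);b=crop('scene0',350,150,80,60);c=crop('side0',265,195,100,75);d=crop('side0',380,295,80,60+15-15)
cv2.imwrite('pics/comp0.png',np.vstack([np.hstack([a,b]),np.hstack([c,d])]))
```

```text
(no output)
```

View pics/comp0.png

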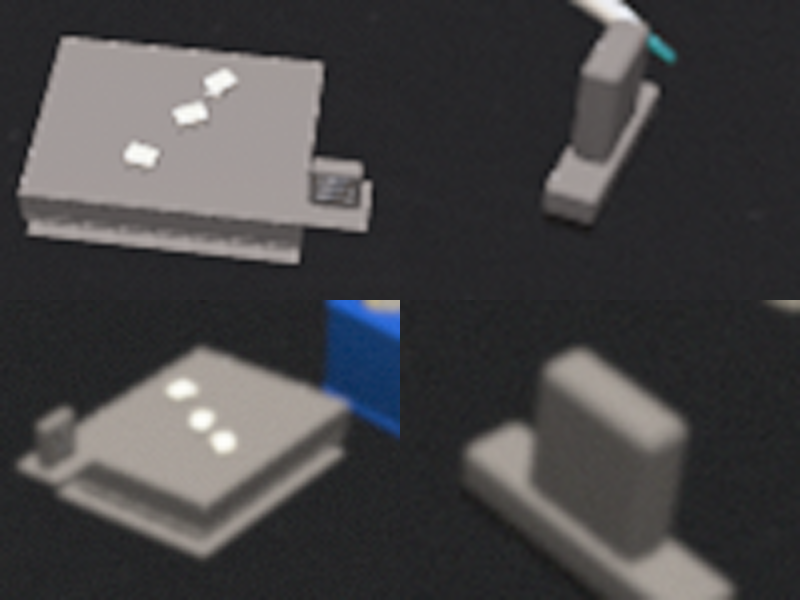

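The composite shows the cover's corners, the grip plate, the chips and the scraper's handle top clearly. I'll triangulate them.

Create m.py:
```python
from h import *
s=load('scene0');d=load('side0')
f1=lambda p:(260+p[0]/4-.375,235+p[1]/4-.375); f2=lambda p:(350+(p[0]-400)/5-.4,150+p[1]/5-.4)
g1=lambda p:(265+p[0]/4-.375,195+(p[1]-300)/4-.375); g2=lambda p:(380+(p[0]-400)/5-.4,295+(p[1]-300)/5-.4)
T={}
for n,a,b in [('mm',(323,62),(205,508)),('pm',(62,38),(348,405)),('pp',(20,197),(200,347)),('chipA',(220,80),(224,441)),('chipB',(190,113),(202,419)),('chipC',(141,155),(181,388)),('grip',(338,163),(57,411))]:
    T[n]=tri(s,f1(a),d,g1(b)); print(n,T[n].round(4))
for n,a,b in [('htop',(615,55),(616,397)),('h1',(583,78),(545,365)),('h2',(625,82),(582,348)),('h3',(645,35),(685,425)),('h4',(608,28),(655,447))]:
    T[n]=tri(s,f2(a),d,g2(b)); print(n,T[n].round(4))
print('foot', [onz(s,f2(p),0.022)[:2].round(4) for p in [(547,187),(590,200),(657,88)]],[onz(d,g2(p),0.022)[:2].round(4) for p in [(465,448),(510,423),(735,588)]])
```

```bash
python3 m.py
```

Run:
```python
from h import *
s=load('scene0');d=load('side0')
for n,c,p in [('tapeS',s,(430,257)),('tapeD',d,(270,309)),('wash',s,(212,420)),('washD',d,(252,190)),('timerD',d,(456,282)),('timerS',s,(306,181)),('rackS',s,(236,269)),('rackS2',s,(255,245)),('rackS3',s,(150,250)),('bottleBlue',d,(453,264)),('tissueD',d,(205,225)),('whiteboxD',d,(190,380)),('whiteD2',d,(255,345)),('pip',d,(465,380)),('pipS stand',s,(390,190))]: print(n,onz(c,p,0.0)[:2].round(3))
```

```text
mm [ 0.514  -0.0158  0.0407]
pm [0.6368 0.0305 0.0404]
pp [0.601  0.1258 0.0415]
chipA [0.5508 0.0239 0.0477]
chipB [0.5534 0.0491 0.0475]
chipC [0.5611 0.0826 0.0478]
grip [0.4715 0.0612 0.0709]
htop [ 0.5254 -0.3093  0.0687]
h1 [ 0.5252 -0.2815  0.0665]
h2 [ 0.5198 -0.2918  0.0745]
h3 [ 0.5253 -0.3346  0.0714]
h4 [ 0.5308 -0.3281  0.0634]
foot [array([ 0.5311, -0.2574]), array([ 0.5097, -0.258 ]), array([ 0.5135, -0.3551])] [array([ 0.5091, -0.2629]), array([ 0.5306, -0.2612]), array([ 0.5389, -0.3601])]
tapeS [ 0.357 -0.121]
tapeD [ 0.364 -0.095]
wash [0.544 0.364]
washD [0.555 0.349]
timerD [ 0.714 -0.214]
timerS [ 0.707 -0.22 ]
rackS [0.691 0.096]
rackS2 [0.695 0.022]
rackS3 [0.88  0.138]
bottleBlue [ 0.754 -0.166]
tissueD [0.382 0.246]
whiteboxD [ 0.178 -0.179]
whiteD2 [ 0.298 -0.163]
pip [ 0.539 -0.404]
pipS stand [ 0.512 -0.286]
```

The rows are not in the units I measure in: shifts go in shares of 50 mm and turns go in shares of pi/2 rad. I convert before sending: -0.005 m is -0.1, 0.148 rad is 0.0942.

Call:
inch_along(motion="0.093,0,0,-0.1,0.0942;0.093,0,0,-0.1,0.0942;0.093,0,0,-0.1,0.0942;0.093,0,0,-0.1,0.0942;0.093,0,0,-0.1,0.0942;0.093,0,0,-0.1,0.0942;0.093,0,0,-0.1,0.0942;0.093,0,0,-0.1,0.0942", force=40)

```text
t: 0.95
tool_pos: [0.1908, 0.5686, 0.2804]
orientation: [2.157, 2.284, -0.001]
force: [0.8, 0.8, -0.4]
opening: 0.093
gripper_force: 0.0
```

Call:
inch_along(motion="0.093,-0.96,0.3,0,0;0.093,-0.96,0.3,0,0;0.093,-0.96,0.3,0,0;0.093,-0.96,0.3,0,0;0.093,-0.96,0.3,0,0;0.093,-0.96,0.3,0,0;0.093,-0.96,0.3,0,0;0.093,-0.96,0.3,0,0;0.093,-0.96,0.3,0,0;0.093,-0.96,0.3,0,0;0.093,-0.96,0.3,0,0;0.093,-0.96,0.3,0,0;0.093,-0.96,0.3,0,0;0.093,0,0,0,0")

```text
t: 2.35
tool_pos: [0.4241, -0.0434, 0.2801]
orientation: [2.158, 2.283, -0.003]
force: [-0.8, 1.2, 0.3]
opening: 0.0929
gripper_force: 0.0
```

Add to h.py:
```python
from scipy.spatial.transform import Rotation as Rn
def togo(x,y,z,yaw=None):
    s=robot.read_state();R=Rn.from_rotvec(s['orientation']).as_matrix()
    print('t',round(s['t'],2),'pos',np.round(s['tool_pos'],4),'yaw_y',round(float(np.arctan2(R[1,1],R[0,1])),3),'zaxis',R[:,2].round(3),'F',np.round(s['force'],1),'q6',round(s['q'][5],2))
    print('tool-delta',(R.T@(np.array([x,y,z])-s['tool_pos'])).round(4))
```

Run:
```python
from h import *
c=snap('wrist','wrist1');togo(.524,-.309,.2)
```

```text
t 2.4 pos [ 0.4235 -0.0408  0.2801] yaw_y 0.057 zaxis [-0.001  0.    -1.   ] F [-0.1 -0.1  0.2] q6 -0.27
tool-delta [-0.2735  0.0851  0.0799]
```

View pics/wrist1.png

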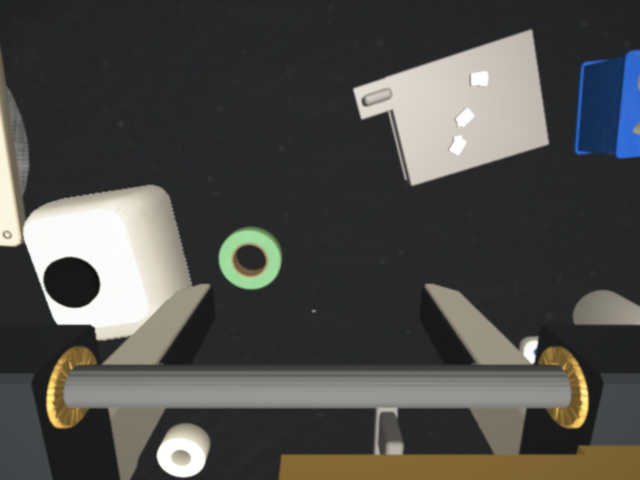

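The wrist view shows the cover with corners at (532,30), (549,144) and (411,185). The grip top is at (377,97) and the chips at (480,78), (465,117) and (457,145). The scraper handle at (390,435) is partly hidden.

Run:
```python
from h import *
from m import T,s,d,f1,g1
w=load('wrist1')
print('--')
for n,p,z in [('pp',(532,30),.043),('pm',(549,144),.043),('mm',(411,185),.043),('chipC',(480,78),.049),('chipB',(465,117),.049),('chipA',(457,145),.049),('grip',(377,97),.069)]:
    print(n,'plane',onz(w,p,z)[:2].round(4),'tri side',tri(d,proj(d,T[n]),w,p).round(4))
print('scr handle',onz(w,(391,430),.07)[:2])
print(onz(w,(397,408),.022)[:2],onz(w,(376,408),.022)[:2])
```

```text
mm [ 0.514  -0.0158  0.0407]
pm [0.6368 0.0305 0.0404]
pp [0.601  0.1258 0.0415]
chipA [0.5508 0.0239 0.0477]
chipB [0.5534 0.0491 0.0475]
chipC [0.5611 0.0826 0.0478]
grip [0.4715 0.0612 0.0709]
htop [ 0.5254 -0.3093  0.0687]
h1 [ 0.5252 -0.2815  0.0665]
h2 [ 0.5198 -0.2918  0.0745]
h3 [ 0.5253 -0.3346  0.0714]
h4 [ 0.5308 -0.3281  0.0634]
foot [array([ 0.5311, -0.2574]), array([ 0.5097, -0.258 ]), array([ 0.5135, -0.3551])] [array([ 0.5091, -0.2629]), array([ 0.5306, -0.2612]), array([ 0.5389, -0.3601])]
--
pp plane [0.6017 0.1249] tri side [0.6015 0.1256 0.0416]
pm plane [0.6368 0.0313] tri side [0.638  0.0315 0.0397]
mm plane [ 0.5137 -0.0136] tri side [ 0.5148 -0.0142  0.0395]
chipC plane [0.5612 0.0835] tri side [0.5619 0.0837 0.047 ]
chipB plane [0.5532 0.0504] tri side [0.5542 0.0505 0.0466]
chipA plane [0.5498 0.0258] tri side [0.5513 0.0254 0.0466]
grip plane [0.4701 0.0613] tri side [0.4706 0.0608 0.0713]
scr handle [ 0.51720327 -0.27060891]
[ 0.53391561 -0.28023543] [ 0.50904359 -0.28164306]
```

Scaled: -0.045 m is -0.9, -0.0385 m is -0.77.

Call:
inch_along(motion="0.093,-0.9,0.284,0.1,0;0.093,-0.9,0.284,0.1,0;0.093,-0.9,0.284,0.1,0;0.093,-0.9,0.284,0.1,0;0.093,-0.9,0.284,0.1,0;0.093,-0.77,0.284,0.1,0;0.093,0,0,0,0")

```text
t: 3.1
tool_pos: [0.5253, -0.2976, 0.2473]
orientation: [-2.15, -2.285, 0.002]
force: [-1.2, 0.3, -1.1]
opening: 0.0932
gripper_force: 0.0
```

Run:
```python
from h import *
togo(.524,-.309,.058)
c=snap('wrist','wrist2');snap('scene','scene2')
```

```text
t 3.1 pos [ 0.5253 -0.2976  0.2473] yaw_y 0.061 zaxis [-0.004  0.002 -1.   ] F [-1.2  0.3 -1.1] q6 -0.66
tool-delta [-0.0117 -0.0013  0.1893]
```

View pics/wrist2.png

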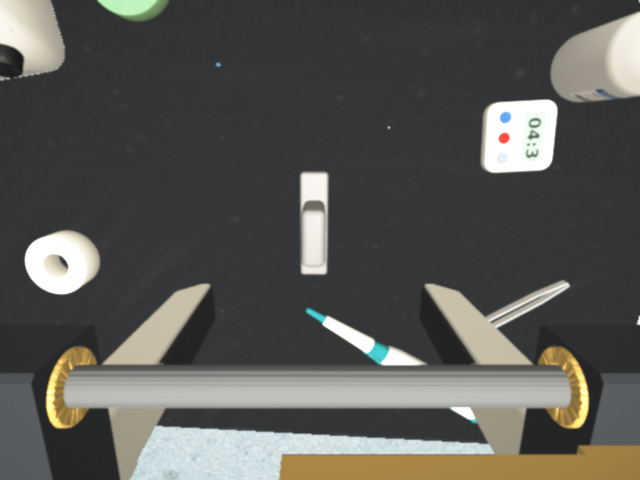

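The scraper lies with its foot corners at (301,172), (328,172), (327,274) and (301,274), and the handle top spans (303,205)–(326,265).

Run:
```python
from h import *
w=load('wrist2')
P4=[onz(w,p,.022)[:2] for p in [(301,172),(328,172),(327,274),(301,274)]]
c=np.mean(P4,0);print(np.round(P4,4),c)
a=P4[0]-P4[3];b=P4[1]-P4[2];print('yaw',np.arctan2(-a[0],a[1]),np.arctan2(-b[0],b[1]))
print('handle',onz(w,(314.5,237),.074)[:2])
togo(c[0],c[1],.058)
```

```text
[[ 0.5093 -0.2595]
 [ 0.534  -0.258 ]
 [ 0.5398 -0.3571]
 [ 0.5143 -0.3587]] [ 0.52436878 -0.3083468 ]
yaw 0.05002525189207274 0.058379007492906365
handle [ 0.52500051 -0.306339  ]
t 3.2 pos [ 0.5252 -0.2947  0.2494] yaw_y 0.063 zaxis [-0.002  0.002 -1.   ] F [0.2 0.4 0.1] q6 -0.66
tool-delta [-0.014  -0.0013  0.1914]
```

Scaled: 0.04 m is 0.8, -0.014 m is -0.28, -0.005 rad is -0.0032.

Call:
inch_along(motion="0.093,-0.28,-0.01,0.8,-0.0032;0.093,0,0,0.8,0;0.093,0,0,0.8,0;0.093,0,0,0.8,0;0.093,0,0,0.64,0;0.093,0,0,0,0;0,0,0,0,0;0,0,0,0,0;0,0,0,0,0;0,0,0,0,0;0,0,0,0,0;0,0,0,0,0;0,0,0,0,0;0,0,0,0,0", force=40)

```text
t: 4.6
tool_pos: [0.5253, -0.3098, 0.0585]
orientation: [-2.145, -2.295, 0.0]
force: [0.0, 0.1, 0.5]
opening: 0.0334
gripper_force: 0.0
```

```bash
python3 -c "
from h import *
togo(.5575,.055,.12)"
```

```text
t 4.6 pos [ 0.5253 -0.3098  0.0585] yaw_y 0.068 zaxis [-0.  0. -1.] F [0.  0.1 0.5] q6 -0.68
tool-delta [ 0.3618  0.0568 -0.0614]
```

Scaled: -0.03 m is -0.6, -0.02 m is -0.4, 0.147 rad is 0.0936.

Call:
inch_along(motion="0,0,0,0,0;0,0,0,0,0;0,0,0,0,0;0,0,0,0,0;0,0,0,-0.4,0;0,0,0,-0.6,0;0,0,0,-0.6,0;0,0,0,-0.6,0;0,0,0,-0.6,0.0637;0,0,0,0,0.0936;0,0,0,0,0.0936;0,0,0,0,0.0936;0,0,0,0,0.0936;0,0,0,0,0.0936;0,0,0,0,0.0936;0,0,0,0,0.0936;0,0,0,0,0.0936;0,0,0,0,0")

```text
t: 6.4
tool_pos: [0.5253, -0.3095, 0.1981]
orientation: [-3.09, -0.563, 0.001]
force: [-0.1, -0.2, -2.1]
opening: 0.0196
gripper_force: 40.0
```

```bash
python3 -c "
from h import *
c=np.array([.558,.0555]);y=.358;R=np.array([[np.cos(y),-np.sin(y)],[np.sin(y),np.cos(y)]])
for n,p in dict(A=(.5505,.025),B=(.5535,.050),C=(.5615,.083),g=(.4708,.061)).items(): print(n,R.T@(np.array(p)-c))
t=c+R@np.array([0,.055]);print(t)
togo(t[0],t[1],.15)"
```

```text
A [-0.01771175 -0.02593827]
B [-0.00614191 -0.00357449]
C [0.01291415 0.02453008]
g [-0.07974427  0.03570633]
[0.5387279  0.10701297]
t 6.4 pos [ 0.5253 -0.3095  0.1981] yaw_y -1.21 zaxis [-0.001  0.001 -1.   ] F [-0.1 -0.2 -2.1] q6 0.59
tool-delta [ 0.1595 -0.385   0.0483]
```

Scaled: -0.0428 m is -0.856, 0.0177 m is 0.354.

Call:
inch_along(motion="0,0.354,-0.856,0,0;0,0.354,-0.856,0,0;0,0.354,-0.856,0,0;0,0.354,-0.856,0,0;0,0.354,-0.856,0,0;0,0.354,-0.856,0,0;0,0.354,-0.856,0,0;0,0.354,-0.856,0,0;0,0.354,-0.856,0,0;0,0,0,0.4,0;0,0,0,0.4,0;0,0,0,0.4,0;0,0,0,0.2,0;0,0,0,0,0;0,0,0,0,0")

```text
t: 7.9
tool_pos: [0.538, 0.1068, 0.1292]
orientation: [-3.09, -0.569, -0.001]
force: [0.1, 0.3, -2.3]
opening: 0.0198
gripper_force: 40.0
```

```bash
python3 -c "
from h import *
togo(.5387,.107,.102)
snap('side','side3');a=snap('scene','scene3')
def crop(fn,x,y,w,h):
    im=load(fn)['image'][y:y+h,x:x+w,::-1]; return cv2.resize(im,(400,300),interpolation=cv2.INTER_CUBIC)
cv2.imwrite('pics/comp3.png',np.hstack([crop('scene3',240,190,140,105),crop('side3',250,160,140,105)]))"
```

```text
t 7.9 pos [0.538  0.1068 0.1292] yaw_y -1.207 zaxis [ 0.  0. -1.] F [ 0.1  0.3 -2.3] q6 1.31
tool-delta [0.0008 0.0001 0.0272]
```

View pics/comp3.png

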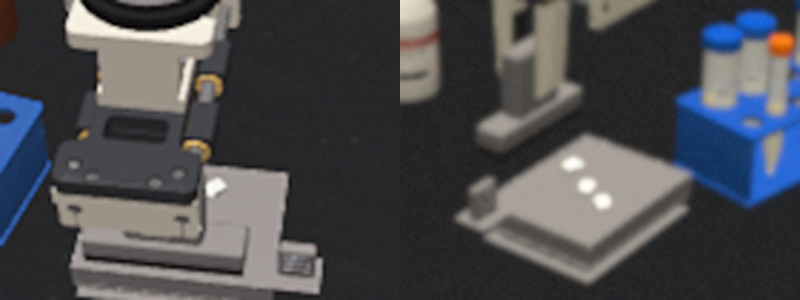

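The picture shows the scraper over the cover's +y edge, parallel to it, with the chips all ahead of it.

Scaled: 0.01 m is 0.2, 0.004 m is 0.08.

Call:
inch_along(motion="0,0,0,0.2,0;0,0,0,0.2,0;0,0,0,0.08,0;0,0,0,0.04,0;0,0,0,0,0;0,0,0,0,0")

```text
t: 8.6
tool_pos: [0.5379, 0.1069, 0.1028]
orientation: [3.09, 0.567, 0.001]
force: [-0.6, -0.7, -1.8]
opening: 0.0198
gripper_force: 40.0
```

Call:
inch_along(motion="0,0,0,0.02,0;0,0,0,0,0")

```text
t: 8.8
tool_pos: [0.5378, 0.1069, 0.1017]
orientation: [3.09, 0.567, 0.001]
force: [0.4, 0.2, -1.4]
opening: 0.0195
gripper_force: 40.0
```

Scaled: 0.006 m is 0.12, 0.003 m is 0.06.

Call:
inch_along(motion="0,0,0.06,0,0;0,0,0.12,0,0;0,0,0.12,0,0;0,0,0.12,0,0;0,0,0.12,0,0;0,0,0.12,0,0;0,0,0.12,0,0;0,0,0.12,0,0;0,0,0.12,0,0;0,0,0.12,0,0;0,0,0.06,0,0")

```text
t: 9.9
tool_pos: [0.5592, 0.0502, 0.1016]
orientation: [3.09, 0.566, 0.0]
force: [-1.0, 0.2, -1.9]
opening: 0.0195
gripper_force: 40.0
```

Call:
inch_along(motion="0,0,0.12,0,0;0,0,0.12,0,0;0,0,0.12,0,0;0,0,0.12,0,0;0,0,0.12,0,0;0,0,0.12,0,0;0,0,0.12,0,0;0,0,0.12,0,0;0,0,0.08,0,0;0,0,0,0,0")

```text
t: 10.9
tool_pos: [0.5776, 0.0016, 0.1016]
orientation: [3.09, 0.566, 0.0]
force: [-1.3, -0.2, -1.9]
opening: 0.0197
gripper_force: 40.0
```

```bash
python3 -c "
from h import *
togo(.5,.0,.102)
snap('side','side4');a=snap('scene','scene4')
def crop(fn,x,y,w,h):
    im=load(fn)['image'][y:y+h,x:x+w,::-1]; return cv2.resize(im,(400,300),interpolation=cv2.INTER_CUBIC)
cv2.imwrite('pics/comp4.png',np.hstack([crop('scene4',240,190,140,105),crop('side4',250,180,140,105)]))"
```

```text
t 10.9 pos [0.5776 0.0016 0.1016] yaw_y -1.209 zaxis [ 0. -0. -1.] F [-1.3 -0.2 -1.9] q6 1.12
tool-delta [-0.0731 -0.026  -0.0004]
```

View pics/comp4.png

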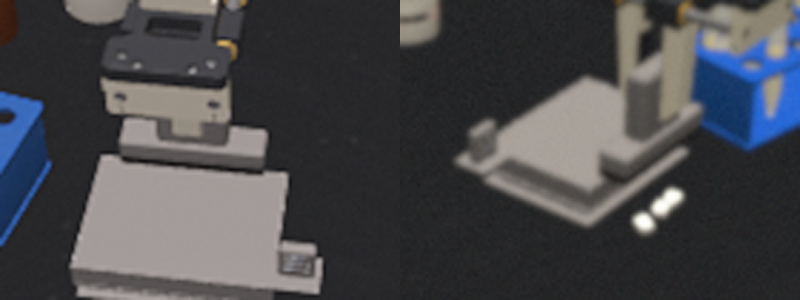

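All three chips lie on the bench beside the stack's -y side, at about (645,223), (660,210) and (675,195) in the crop. The cover is clear, so I'll set the scraper down.

Scaled: 0.0362 m is 0.724, -0.0275 m is -0.55.

Call:
inch_along(motion="0,0,0,-0.3,0;0,0,0,-0.5,0;0,-0.55,0.724,0,0;0,-0.55,0.724,0,0;0,-0.55,0.724,0,0;0,-0.55,0.724,0,0;0,-0.55,0.724,0,0;0,-0.55,0.724,0,0;0,0,0,0.6,0;0,0,0,0.6,0;0,0,0,0.3,0;0,0,0,0.08,0;0,0,0,0,0;0,0,0,0,0")

```text
t: 12.4
tool_pos: [0.5015, -0.2597, 0.0644]
orientation: [3.088, 0.568, 0.003]
force: [0.7, -0.5, -2.3]
opening: 0.0198
gripper_force: 40.0
```

Scaled: 0.003 m is 0.06, 0.002 m is 0.04.

Call:
inch_along(motion="0,0,0,0.06,0;0,0,0,0.04,0;0,0,0,0.02,0;0,0,0,0.01,0;0,0,0,0,0")

```text
t: 12.9
tool_pos: [0.5012, -0.2598, 0.0585]
orientation: [3.089, 0.567, 0.003]
force: [-3.4, 2.4, 13.2]
opening: 0.0196
gripper_force: 40.0
```

Scaled: -0.04 m is -0.8, -0.02 m is -0.4.

Call:
inch_along(motion="0,0,0,-0.01,0;0.06,0,0,0,0;0.06,0,0,0,0;0.06,0,0,0,0;0.06,0,0,0,0;0.06,0,0,0,0;0.06,0,0,-0.4,0;0.06,0,0,-0.8,0;0.06,0,0,-0.8,0;0.06,0,0,-0.8,0;0.06,0,0,0,0")

```text
t: 14.0
tool_pos: [0.5034, -0.2614, 0.2041]
orientation: [3.082, 0.565, 0.013]
force: [0.4, -0.4, 0.6]
opening: 0.0602
gripper_force: 0.0
```

```bash
python3 -c "
from h import *
togo(.4708,.0610,.16)"
```

```text
t 14.0 pos [ 0.5034 -0.2614  0.2041] yaw_y -1.208 zaxis [ 0.009 -0.006 -1.   ] F [ 0.4 -0.4  0.6] q6 0.64
tool-delta [ 0.0837 -0.3134  0.0418]
```

Scaled: -0.045 m is -0.9, -0.043 m is -0.86, 0.005 rad is 0.0032.

Call:
inch_along(motion="0.06,0.06,-0.9,0,0;0.06,0.06,-0.9,0,0;0.06,0.06,-0.9,0,0;0.06,0.06,-0.9,0,0;0.06,0.06,-0.9,0,0;0.06,0.06,-0.9,0,0;0.06,0.06,-0.86,0,0.0032;0.06,0,0,0,0;0.06,0,0,0,0")

```text
t: 14.9
tool_pos: [0.4085, 0.0413, 0.1963]
orientation: [3.09, 0.564, -0.0]
force: [-0.2, -0.9, -0.2]
opening: 0.0602
gripper_force: 0.0
```

```bash
python3 -c "
from h import *
c=snap('wrist','wrist5')
print(proj(c,(.4706,.061,.069)))
togo(.4706,.061,.075)"
```

```text
[323.29507282 148.42833557]
t 14.95 pos [0.4088 0.0405 0.1963] yaw_y -1.212 zaxis [-0. -0. -1.] F [ 1.   0.5 -0.2] q6 1.19
tool-delta [0.0651 0.0025 0.1213]
```

View pics/wrist5.png

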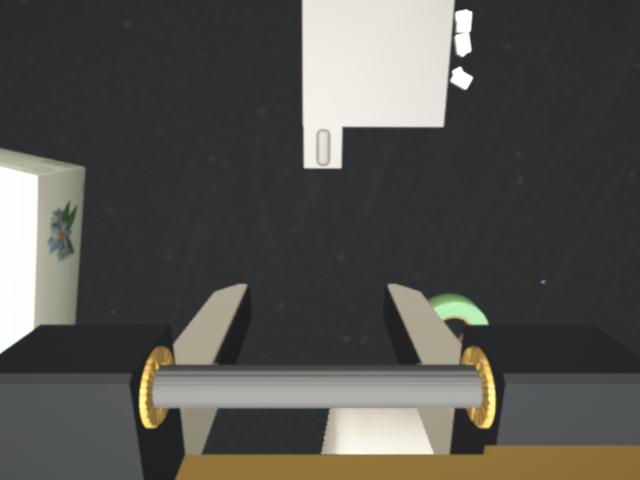

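The wrist view shows the grip top at (323,147), where the earlier measurement projects (323,148). The jaws are square with the cover, and the three chips lie clear at right. I'll grasp now.

Scaled: 0.04 m is 0.8, 0.033 m is 0.66.

Call:
inch_along(motion="0.05,0.66,0.026,0,0;0.05,0.66,0.024,0,0;0.045,0,0,0.8,0;0.04,0,0,0.8,0;0.04,0,0,0.6,0;0.04,0,0,0.26,0;0.04,0,0,0.08,0;0.04,0,0,0,0;0.04,0,0,0,0")

```text
t: 15.85
tool_pos: [0.473, 0.0611, 0.0715]
orientation: [3.091, 0.558, 0.005]
force: [-1.0, 0.7, -0.3]
opening: 0.0399
gripper_force: 0.0
```

```bash
python3 -c "
from h import *
togo(.4706,.061,.069)"
```

```text
t 15.85 pos [0.473  0.0611 0.0715] yaw_y -1.214 zaxis [ 0.003  0.    -1.   ] F [-1.   0.7 -0.3] q6 1.23
tool-delta [-0.0023 -0.0008  0.0025]
```

Scaled: 0.003 m is 0.06, -0.002 m is -0.04.

Call:
inch_along(motion="0.04,-0.04,-0.016,0.06,0;0,0,0,0,0;0,0,0,0,0;0,0,0,0,0;0,0,0,0,0;0,0,0,0,0;0,0,0,0,0;0,0,0,0,0;0,0,0,0,0", force=40)

```text
t: 16.75
tool_pos: [0.4695, 0.0612, 0.0668]
orientation: [3.091, 0.559, 0.001]
force: [0.4, -2.4, 1.3]
opening: 0.0085
gripper_force: 40.0
```

Call:
inch_along(motion="0,0,0,0,0;0,0,0,0,0")

```text
t: 16.95
tool_pos: [0.4695, 0.0613, 0.0668]
orientation: [3.091, 0.559, 0.0]
force: [0.8, -2.9, 1.3]
opening: 0.0087
gripper_force: 40.0
```

Scaled: -0.0024 m is -0.048, -0.0023 m is -0.046.

Call:
inch_along(motion="0,0.01,0,-0.048,0;0,0.01,0,-0.048,0;0,0.01,0,-0.048,0;0,0.012,0,-0.048,0;0,0.012,0,-0.046,0;0,0.014,0,-0.046,0;0,0,0,0,0")

```text
t: 17.65
tool_pos: [0.4728, 0.0628, 0.0816]
orientation: [3.091, 0.559, 0.001]
force: [-2.4, -0.3, -0.6]
opening: 0.0089
gripper_force: 40.0
```

```bash
python3 -c "
from h import *
snap('side','side6');togo(.5,0,.1);print(robot.read_state()['wrist_torque'])"
```

```text
t 17.7 pos [0.4728 0.0628 0.0815] yaw_y -1.213 zaxis [ 0.001 -0.    -1.   ] F [-3.  -0.5 -1. ] q6 1.24
tool-delta [ 0.0035  0.0683 -0.0185]
[-0.34907379  0.98499951 -0.15701329]
```

Scaled: -0.0023 m is -0.046, 0.0008 m is 0.016.

Call:
inch_along(motion="0,0.016,0,-0.046,0;0,0.016,0,-0.046,0;0,0.016,0,-0.046,0;0,0.016,0,-0.046,0;0,0.016,0,-0.046,0;0,0.016,0,-0.046,0;0,0,0,0,0;0,0,0,0,0")

```text
t: 18.5
tool_pos: [0.4777, 0.0644, 0.0951]
orientation: [3.091, 0.559, 0.002]
force: [5.1, 1.2, -6.8]
opening: 0.0085
gripper_force: 40.0
```

```bash
python3 -c "
from h import *
snap('side','side7');snap('scene','scene7');togo(.5,0,.1)
def crop(fn,x,y,w,h):
    im=load(fn)['image'][y:y+h,x:x+w,::-1]; return cv2.resize(im,(400,300),interpolation=cv2.INTER_CUBIC)
cv2.imwrite('pics/comp7.png',np.vstack([np.hstack([crop('side6',255,180,120,90),crop('side7',255,180,120,90)]),np.hstack([crop('scene7',250,220,120,90),crop('side7',200,120,240,180)])]))"
```

```text
t 18.6 pos [0.4776 0.0644 0.095 ] yaw_y -1.213 zaxis [ 0.002  0.    -1.   ] F [ 4.8  0.9 -5.3] q6 1.24
tool-delta [-0.0016  0.0682 -0.005 ]
```

View pics/comp7.png

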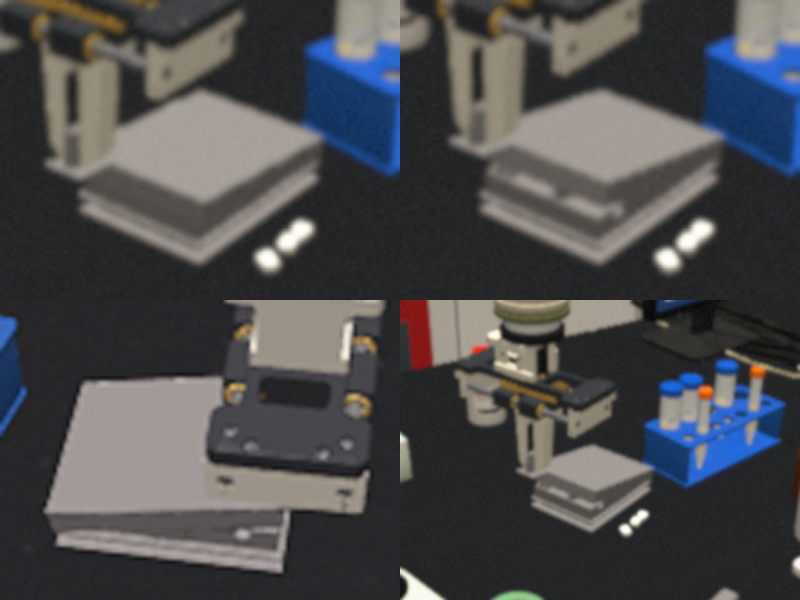

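The +x edge is still down and the -x end is raised. The stack hasn't moved. I'll continue the arc.

Scaled: -0.0022 m is -0.044, 0.0012 m is 0.024.

Call:
inch_along(motion="0,0.024,0,-0.044,0;0,0.024,0,-0.044,0;0,0.024,0,-0.044,0;0,0.024,0,-0.044,0;0,0,0,0,0")

```text
t: 19.1
tool_pos: [0.4814, 0.066, 0.1036]
orientation: [3.091, 0.559, -0.001]
force: [1.2, -0.3, -4.1]
opening: 0.0084
gripper_force: 40.0
```

Call:
inch_along(motion="0,0.028,0,-0.044,0;0,0.028,0,-0.044,0;0,0.028,0,-0.044,0;0,0.028,0,-0.044,0;0,0,0,0,0")

```text
t: 19.6
tool_pos: [0.4876, 0.0681, 0.1131]
orientation: [3.091, 0.559, 0.003]
force: [-0.0, -0.4, -1.5]
opening: 0.0083
gripper_force: 40.0
```

Call:
inch_along(motion="0,0.03,0,-0.044,0;0,0.03,0,-0.044,0;0,0.03,0,-0.044,0;0,0.03,0,-0.044,0;0,0,0,0,0")

```text
t: 20.1
tool_pos: [0.4928, 0.0702, 0.1215]
orientation: [3.091, 0.559, 0.001]
force: [-0.4, -0.5, -1.3]
opening: 0.0084
gripper_force: 40.0
```

Scaled: -0.025 m is -0.5, -0.02 m is -0.4.

Call:
inch_along(motion="0,0,0,-0.02,0;0,0,0,-0.06,0;0,0,0,-0.12,0;0,0,0,-0.2,0;0,0,0,-0.3,0;0,0,0,-0.4,0;0,0,0,-0.5,0;0,0,0,-0.5,0;0,0,0,-0.5,0;0,0,0,-0.5,0;0,0,0,-0.4,0;0,0,0,-0.2,0;0,0,0,0,0", force=60)

```text
t: 21.4
tool_pos: [0.4932, 0.0701, 0.3086]
orientation: [3.091, 0.559, 0.006]
force: [0.9, -0.2, -1.9]
opening: 0.0087
gripper_force: 60.0
```

```bash
python3 -c "
from h import *
snap('side','side8');togo(.45,-.2,.32)
def crop(fn,x,y,w,h):
    im=load(fn)['image'][y:y+h,x:x+w,::-1]; return cv2.resize(im,(w*2,h*2),interpolation=cv2.INTER_CUBIC)
cv2.imwrite('pics/comp8.png',crop('side8',200,60,250,240))"
```

```text
t 21.45 pos [0.4927 0.0701 0.3068] yaw_y -1.213 zaxis [ 0.002  0.    -1.   ] F [-0.   0.9 -2.7] q6 1.25
tool-delta [-0.1345  0.2381 -0.0132]
```

View pics/comp8.png

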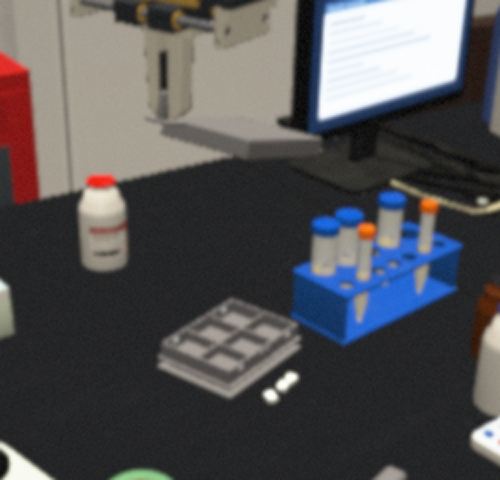

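The cover is held in the air, tilted about 0.4 rad. The trays are in place and the chips are on the bench. I'll move it aside.

Scaled: 0.022 m is 0.44, 0.015 m is 0.3.

Call:
inch_along(motion="0,-0.06,0.12,0,0;0,-0.12,0.22,0,0;0,-0.2,0.36,0,0;0,-0.25,0.44,0,0;0,-0.25,0.44,0,0;0,-0.25,0.44,0,0;0,-0.25,0.44,0,0;0,-0.25,0.44,0,0;0,-0.25,0.44,0,0;0,-0.25,0.44,0,0;0,-0.25,0.44,0,0;0,-0.2,0.3,0,0;0,-0.12,0.18,0,0;0,-0.06,0.08,0,0;0,0,0,0,0;0,0,0,0,0;0,0,0,0,0;0,0,0,0,0;0,0,0,0,0;0,0,0,0,0")

```text
t: 23.45
tool_pos: [0.4469, -0.2018, 0.3061]
orientation: [3.091, 0.56, 0.0]
force: [-0.8, -0.3, -1.6]
opening: 0.0084
gripper_force: 60.0
```

```bash
python3 -c "
from h import *
snap('side','side9');snap('scene','scene9');togo(.45,-.2,.31)
f=lambda n:cv2.resize(load(n)['image'][:,:,::-1],(400,300),interpolation=cv2.INTER_AREA)
cv2.imwrite('pics/comp9.png',np.vstack([np.hstack([f('scene9'),f('side9')])]))"
```

```text
t 23.55 pos [ 0.4469 -0.202   0.3061] yaw_y -1.213 zaxis [ 0. -0. -1.] F [-0.1  1.  -0.6] q6 0.68
tool-delta [ 0.0036 -0.0007 -0.0039]
```

View pics/comp9.png

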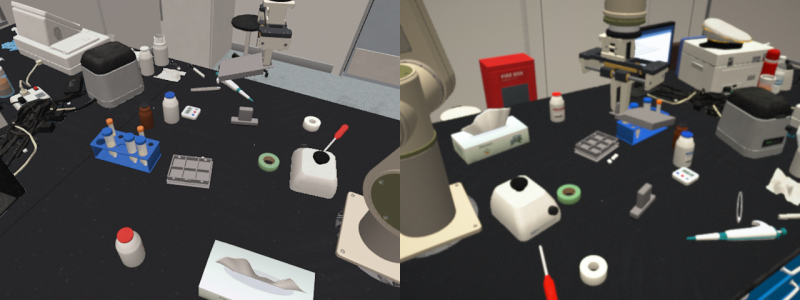

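The cover hangs in the air on the -y side. The scraper stands on the bench, and the stack and bystanders haven't been disturbed. I'll hand the job in.

```bash
python3 -c "
from plant import robot
print(robot.close_job())"
```

```text
the job is handed in; nothing more can be done
None
```

The job is handed in: all three chips were pushed onto the bench with the scraper, the scraper is set down on the bench, and the cover is peeled off and held steady in the gripper, up in the air to the -y side of the stack (about 23.6 s of the 64 s used; no verdict was returned).

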